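# Slide a bush housing into the lever press and press its bush home

## Task

Seat the brass bush in the slim aluminium housing. Without lifting or tipping the housing, slide it gently along the bench, pushing low down, until it sits fully home in the V of the lever press; then pull the press lever over to the front until you feel the bush's flange seat on the housing, without forcing it, and swing the lever back to its rear stop. Leave the housing standing in the V, and the finished housing, the oil bottle and the tray of bushes where they are.

Things in the scene. Friction and masses are not known exactly. Their poses are not given: they have to be found in the camera images.
- press: Grey lever press fixed to the bench. Origin: bench top below the ram; x level, from the open front to the column; z up; y completes it. Two 16 mm high prongs from x=-3 mm back, 44 mm apart; between them a steel 90 deg V, 14 mm high, that centres a 36 mm foot on the origin. The head overhangs: x -27..75, y -28..28 mm, z 160..240 mm; ram stem up to 280 mm.
- housing: The slim aluminium housing to be worked on, about 0.45 kg, stands on the bench. Origin: centre of its underside, z up its axis. Foot 36 mm diameter, 22 mm high; body above it 25 to 27 mm; 100 mm high. A brass bush stands proud in its top (top of the bush at most 111 mm). Bench friction about 0.6: pushed above 25 mm it topples. Pushed with more than 15 N it is marked.
- bush (a joint): How far the bush is pressed into the top of the housing: 0 (flange 8 mm proud) to 0.008 m (3 mm thick, 22 mm wide flange seated on the housing's top). It goes in stiffly, at about 18 N under the ram.
- ram: Vertical ram of the press, 20 mm steel bar; its origin lies on its axis at its lower end, 146 mm above the bench when up. Its screwed flat nose, 25 mm diameter, ends 18 mm below the origin, or up to 10 mm lower: it is screwed out by an unknown amount. So the lever angle at which the bush seats is not known beforehand (about 0.6 to 1.05 rad). More than 90 N on the bush spoils it.
- lever (a joint): Angle of the press lever: 0 at its rear stop, up to 1.25 rad pulled over to the front. The ram goes down 24 mm per rad. At 0 the lever leans back over the column, 22 deg past upright; it swings over to the front and stays where it is left. It takes 1 to 2 N at the ball to move free, 4 N more while the bush goes in, then rises steeply when the flange seats.
- lever_ball (a point): Centre of the lever's black ball, 28 mm diameter, on a 9 mm rod, 120 mm from the hinge axis. It moves in an upright plane parallel to the press's x and z axes, at y=-52 mm in the press frame. It can be drawn over and pushed back with the fingers behind or before it, or gripped across the press's y.
- lever_hinge (a point): Point on the lever's hinge axis, in the plane of the ball: 24 mm behind the ram axis, 52 mm to the side (y=-52 mm) and 200 mm above the bench. The axis runs along the press's y.
- finished_housing: A finished housing of the same make, its bush already seated, standing at the right of the bench: 36 mm diameter, 103 mm high, origin at the centre of its underside. To be left alone.
- oil_bottle: Small oil bottle with a pointed spout, 36 mm diameter, 124 mm high, standing at the right; origin at the centre of its underside. To be left alone.
- bush_tray: Grey tray 70 x 75 x 18 mm with spare brass bushes, lying at the right; origin at the centre of its underside. To be left alone.

How it is judged (in metres and radians):
On the way, in this order (a step that is already met when the one before it is completed fails the run):
1. the housing stands fully home in the V of the press, its bush not yet pressed in (x of housing in the frame of press between -0.002 and 0.002 m and y of housing in the frame of press between -0.002 and 0.002 m and angle between housing's own z axis and vertical below 0.04 rad and height (world z) of housing below 0.003 m and value of joint bush below 0.004 m), for 0.2 s.
2. the bush's flange is seated on the housing, the housing still home in the V (x of housing in the frame of press between -0.002 and 0.002 m and y of housing in the frame of press between -0.002 and 0.002 m and angle between housing's own z axis and vertical below 0.04 rad and height (world z) of housing below 0.003 m and value of joint bush above 0.0072 m), for 0.1 s.
At the end, for the whole second after the job is handed in: The housing stands upright in the V (its axis within 2 mm of the ram axis along both press axes, tilt under 0.04 rad), at rest; the bush is seated (pressed in by more than 7.2 of 8 mm); the lever is back at its rear stop (under 0.12 rad) (all of step 2 and value of joint lever below 0.12 rad and linear speed of housing below 0.01 m/s); the robot touches nothing.
It fails at once if the housing is tipped by more than 0.2 rad (angle between housing's own z axis and vertical above 0.2 rad).
It fails at once if the housing is lifted off the bench by more than 8 mm (height (world z) of housing above 0.008 m).
It fails at once if the fingers press on the housing or its bush with more than 15 N (contact force between the fingers and housing above 15 N).
It fails at once if the ram presses on the bush with more than 90 N (contact force between ram and housing above 90 N).
It fails at once if the finished housing, the oil bottle or the tray of bushes is moved by more than 15 mm or knocked over (distance of any of finished_housing, oil_bottle, bush_tray from where it was at the start of the episode above 0.015 m or angle between any of finished_housing, oil_bottle's own z axis and vertical above 0.3 rad).
It also fails if it takes over 67 s, if anything falls off the work surface, if the arm or the gripper's body presses on something with over 40 N, if the wrist force passes 120 N, or if a joint passes its speed limit or range.

## Robot

A 6-joint arm with a two-finger parallel gripper is mounted at the origin on a cart in front of the work surface, level with it; the furniture and walls round the work are solid. World frame = base frame: x ahead of the robot, y to its left, z up, the work surface at z = 0. Lengths are in mm, angles in rad, forces in N, time in s.
With the tool pointing down it reaches from about 350 to 775 mm from the base axis. Payload 7.3 kg.
Tool frame: the origin (TCP) lies at the very end of the fingers, on their centre line; the grasp point (between the pads) lies bot.grip_point_offset behind it (bot.grip_point_offset is the distance from the TCP to the grasp point, in mm); z points along the fingers, y is the line along which they close (so a half turn about z gives the same grasp; the last joint's range is limited). The gripper opens to 92 mm and grips with 3 to 60 N. Pads are 19 mm wide; open, the fingers measure 130 mm over their backs; the gripper's body (75 mm by 190 mm) begins 47 mm behind the grasp point.
Start: joints at [1.054, 0.342, 1.524, -0, 1.275, -0.146], TCP at [190.227, 489.345, 226.741] pointing down, gripper open.
Joint ranges: [-2.53, 2.53], [-0.77, 2.02], [0.04, 2.7], [-1, 4.14], [0.28, 2.66], [-3.11, 3.11]. Speed limits (rad/s): [2.57, 2.57, 3.14, 3.14, 3.14, 3.14].

## Interface

Orientations are given as [roll, pitch, yaw] about the fixed x, y, z axes, in that order (R = Rz(yaw) Ry(pitch) Rx(roll)).
In Python, from plant import bot gives the robot as it stands. The module is installed in compiled form; this text tells all that it offers.
- The arm moves only by the tool carry_out, never from a script. Its argument "plan" is a list of rows, each an object of numbers: "tx", "ty", "tz": the shift along the world's x, y, z in mm; "rx", "ry", "rz": the turn, a rotation vector about the world's x, y, z in rad. A call has 1 to 12 rows; each row shifts and turns the commanded pose from where the row before left it; what a row does not reach is not made up. A row lasts 1/10 s, in which the tool goes at most 50 mm and 8.59 degrees, less where a joint would pass 70% of its speed; a pose out of reach is approached as far as the arm can. A call with a gripper value outside its range is refused whole. "gripper" is the closure, from 0 (fully open) to 1 (shut), set as the call begins (left out, the last holds). The fingers move at their own pace and stop on an object; the grip force is fixed at half the most. Time passes only in rows, so rows that do not move let the fingers close. It gives the time, the measured TCP pose, the force, the opening and the grip force at its end, in the units of the state.
- bot.get_obs(): the state, without advancing time (a new reading comes with each control period).
- bot.capture(name): name is "scene" or "top"; returns the picture (400x640x3 uint8, red, green, blue); there is no depth.
- bot.camera_model(name): a dict with "camera_matrix" (3x3 intrinsics, pixels), "dist" ([k1, k2, p1, p2, k3] as OpenCV has them; the pictures are not rectified), "R" (3x3) and "t" (3): a world point X has camera coordinates R X + t. Camera axes: x right, y down, z forward; pixel columns grow to the right and rows downward; lengths in mm; the calibration is good to about 2 mm. A picture is of the moment at which its call begins. camera_model takes no time and is no camera call.
- bot.close_job(): hands the job in; it is judged then, once.
The state is a dict: "time": time; "joint_positions": joint angles; "dq": joint speeds; "tau": joint torques, N m; "tool_pos": TCP position; "tcp_rot": TCP orientation; "contact_force": force on the tool from outside, world axes, zero at the start; "moment": the same for the moment, N m; "grip_width": finger opening in mm; "finger_force": force on a finger pad.
Only numpy, scipy, OpenCV 4.12 (cv2) and the standard library are available. Lean on these libraries where they do the work, as an engineer would, in place of code of your own. Each camera call takes 0.05 s, during which the arm holds its last target. There are 200 camera calls.

## Working session

There is one attempt and no reset: what is moved stays moved. The work goes in short steps, Python scripts to look and compute and a tool call to move; the robot and the scene stay as the last step left them, time stands still between calls to the robot, and variables do not carry over. Pictures are saved under pics/ and viewed, at most 10 in all, crops included, and the job is handed in when it is done.

Besides the shell and the picture viewer there is one more tool, called as a command line: name --argument value ..., lists and objects as JSON in quotes. carry_out: Moves the arm, as the interface text tells. Its arguments: {"type":"object","properties":{"plan":{"type":"array"},"gripper":{"type":"number"}},"required":["plan"]}

```bash
mkdir -p pics; python3 - <<'E'
from plant import bot
import cv2
o=bot.get_obs();print({k:o[k] for k in("time","tool_pos","tcp_rot","contact_force","grip_width")},bot.grip_point_offset)
for n in("scene","top"):
    cv2.imwrite(f"pics/{n}0.png",bot.capture(n)[:,:,::-1]);m=bot.camera_model(n);print(n,m)
E
```

```text
{'time': 0.0, 'tool_pos': array([190.01410877, 488.97407783, 226.03895006]), 'tcp_rot': array([-3.14006295e+00, -2.44579733e-04,  2.77080111e+00]), 'contact_force': array([ 0.75722535, -0.21021017,  0.03557846]), 'grip_width': 91.54364213237956} 18.8
scene {'camera_matrix': array([[450.49425467,   0.        , 313.32340618],
       [  0.        , 450.49425467, 205.60243189],
       [  0.        ,   0.        ,   1.        ]]), 'dist': array([-0.12539332,  0.        ,  0.        ,  0.        ,  0.        ]), 'R': array([[ 0.90438484, -0.42619877,  0.02103981],
       [-0.16688944, -0.39865377, -0.90178883],
       [ 0.39272889,  0.81205282, -0.4316645 ]]), 't': array([-521.02876928,  254.89291342,  917.74792641])}
top {'camera_matrix': array([[520.96059717,   0.        , 320.55915408],
       [  0.        , 520.96059717, 193.43194893],
       [  0.        ,   0.        ,   1.        ]]), 'dist': array([-0.149754,  0.      ,  0.      ,  0.      ,  0.      ]), 'R': array([[ 7.31060250e-04, -9.99944435e-01,  1.05163387e-02],
       [-9.81073996e-01, -2.75348360e-03, -1.93613619e-01],
       [ 1.93631817e-01, -1.01757632e-02, -9.81021495e-01]]), 't': array([ -73.25361118,  581.78423484, 1534.47478306])}
```

View pics/scene0.png

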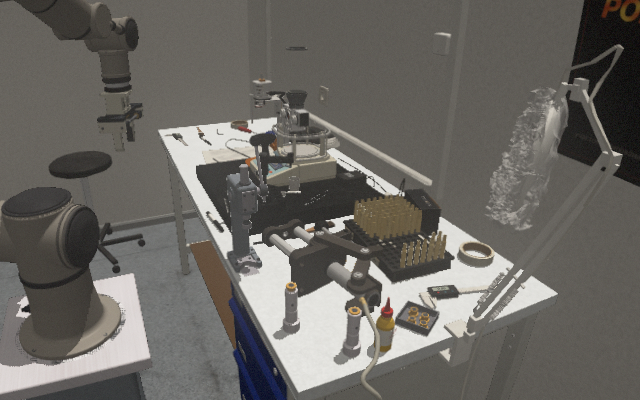

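View pics/top0.png

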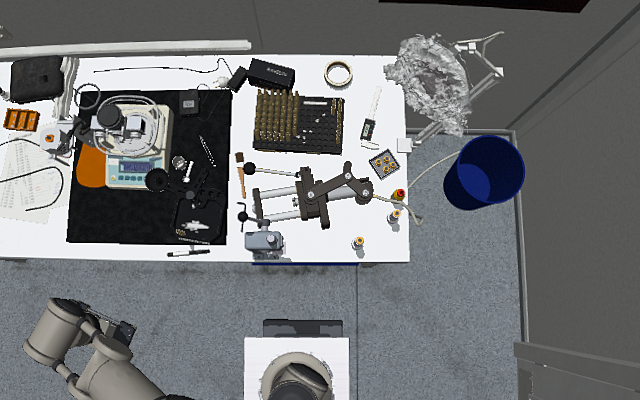

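The scene picture shows the press near (243,215), the housing near (291,305) and the finished housing near (353,330). In the top picture the press is near (265,240), with the lever ball perhaps at (242,212), and the housing is near (359,243). I'll enlarge both.

```bash
python3 - <<'E'
import cv2,numpy as np
t=cv2.imread("pics/top0.png");s=cv2.imread("pics/scene0.png")
c=lambda i,x,y,w,h,k:cv2.resize(i[y:y+h,x:x+w],None,fx=k,fy=k,interpolation=cv2.INTER_CUBIC)
cv2.imwrite("pics/topc.png",c(t,230,190,190,75,4.2))
cv2.imwrite("pics/scec.png",c(s,210,120,200,240,2.5)) if 0 else cv2.imwrite("pics/scec.png",c(s,210,125,190,150,4))
cv2.imwrite("pics/scec2.png",c(s,260,265,150,100,5))
E
```

```text
(no output)
```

View pics/topc.png

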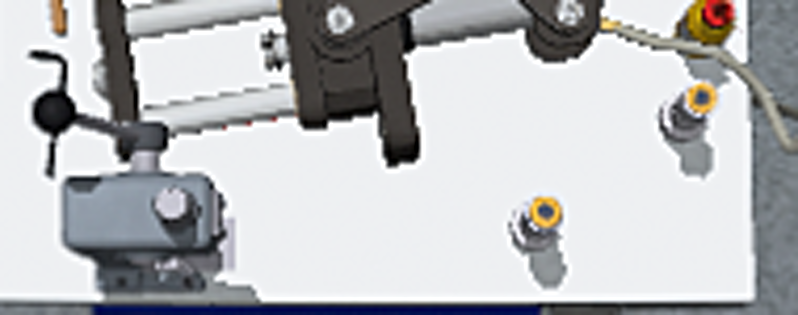

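View pics/scec.png

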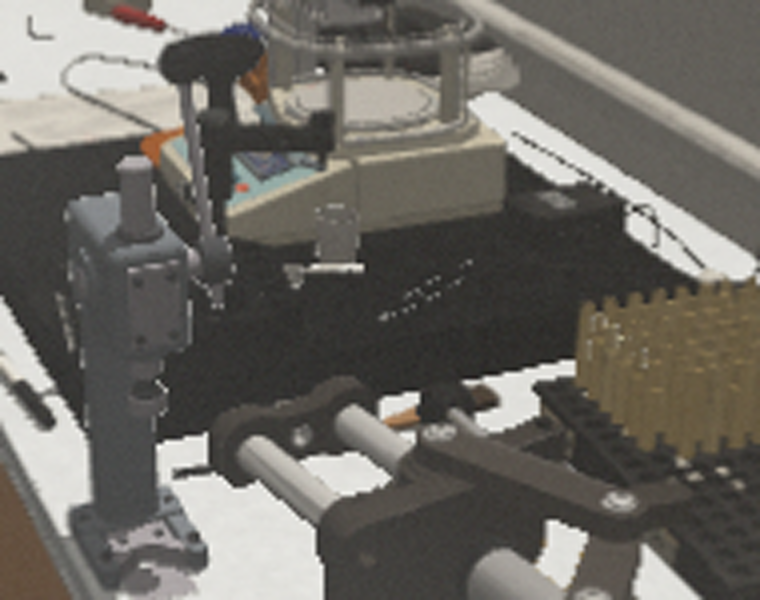

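View pics/scec2.png

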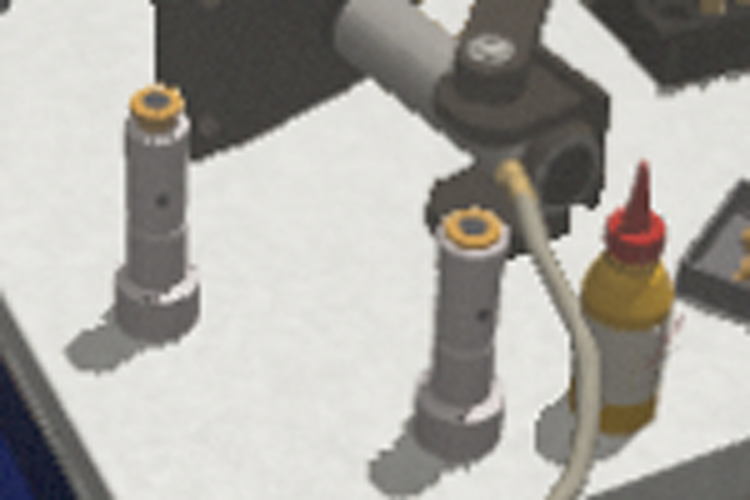

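The crops show the press's open front facing right in the top view, which is world −y. Its lever is on the far side and leans over the column.

| Point | Top crop | Scene crop |
|---|---|---|
| Lever ball | (54,111) | (195,60) |
| Ram stem top | (172,203) | (133,163) |
| Housing bush top | (545,211) | (157,100) |

Next I'll triangulate these and fit the press pose.

```bash
cat >h.py <<'E'
from plant import bot
import cv2,numpy as np
from scipy.optimize import least_squares
M={n:bot.camera_model(n) for n in("scene","top")}
def proj(n,X):
    m=M[n];return cv2.projectPoints(np.float64(X).reshape(-1,1,3),cv2.Rodrigues(m["R"])[0],m["t"],m["camera_matrix"],m["dist"])[0][:,0]
C={"t":("top",230,190,4.2),"s":("scene",210,125,4),"h":("scene",260,265,5)}
def px(c,u,v):
    n,x,y,k=C[c];return n,np.array([(u+.5)/k-.5+x,(v+.5)/k-.5+y])
def tri(*obs):
    f=lambda X:np.concatenate([proj(n,X)[0]-p for n,p in obs])
    r=least_squares(f,[400,0,50.]);return r.x.round(1),r.fun.round(1)
def P(p,q): # press pose -> world
    c,s=np.cos(p[2]),np.sin(p[2]);q=np.atleast_2d(q).astype(float);return np.c_[p[0]+c*q[:,0]-s*q[:,1],p[1]+s*q[:,0]+c*q[:,1],q[:,2]]
def ball(a): # press frame
    t=a-np.radians(22);return np.array([24-120*np.sin(t),-52,200+120*np.cos(t)])
def overlay(n,img,pts,col):
    for p in proj(n,pts): cv2.circle(img,tuple(int(round(v*16)) for v in p),16,col,-1,shift=4)
E
python3 - <<'E'
from h import *
print("bush",tri(px("t",545,211),px("h",157,100)))
print("fin",tri(px("t",703,98),px("h",473,226)))
print("ball",tri(px("t",54,111),px("s",195,60)))
print("stem",tri(px("t",172,203),px("s",133,163)))
obs=[(px("t",54,111),ball(0)),(px("s",195,60),ball(0)),(px("t",172,203),[0,0,280]),(px("s",133,163),[0,0,280]),(px("s",212,258),[24,-52,200]),(px("s",148,402),[0,0,119])]
f=lambda p:np.concatenate([proj(o[0],P(p,q))[0]-o[1] for o,q in obs])
r=least_squares(f,[350,100,1.57]);print(r.x,r.fun.reshape(-1,2).round(1))
im={n:cv2.imread(f"pics/{n}0.png") for n in M}
big={n:cv2.resize(im[n],None,fx=4,fy=4,interpolation=cv2.INTER_CUBIC) for n in M}
p=r.x
for n in M:
    th=np.linspace(0,6.28,20)
    sets=[([[x,y,240] for x in(-27,75) for y in(-28,28)],(0,0,255)),([[x,y,160] for x in(-27,75) for y in(-28,28)],(255,0,255)),([[18*np.cos(a),18*np.sin(a),0] for a in th],(0,255,0)),([[-3,y,16] for y in(-22,22)],(255,255,0)),([ball(0),[24,-52,200],[0,0,280]],(0,255,255))]
    for q,c in sets:
        for u in proj(n,P(p,q)): cv2.circle(big[n],tuple(int(v*4+1.5) for v in u),3,c,-1)
a=big["top"][780:1060,920:1240];b=big["scene"][500:1100,840:1240]
o=np.zeros((600,720,3),np.uint8);o[:280,:320]=a;o[:,320:]=b;cv2.imwrite("pics/ov1.png",o)
E
```

```text
bush (array([ 436.1, -185.4,  109.7]), array([ 0.2, -0.7, -0.5,  0.1]))
fin (array([ 516.4, -298.7,  103.6]), array([ 0.3, -0.6, -0.4,  0.1]))
ball (array([477.9, 127.3, 312.4]), array([ 0.6, -2.1, -2. ,  0.3]))
stem (array([421.3,  58.9, 279.1]), array([ 0.1, -0.3, -0.2,  0. ]))
[422.92772379  61.27201073   1.52804689] [[ 0.4 -2. ]
 [-2.1  0.7]
 [-0.9 -0.9]
 [ 0.1 -0.8]
 [ 0.2  0.7]
 [-0.6  2.3]]
```

View pics/ov1.png

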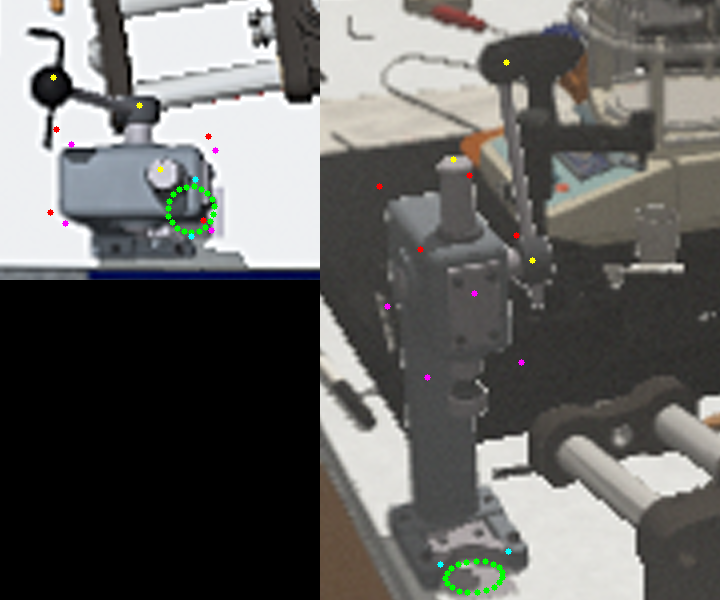

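The first press fit is roughly right: stem, ball and hinge match. The base needs a closer look, so I'll zoom on it beside a model overlay.

```bash
python3 - <<'E'
from h import *
p=[421.5,59.5,1.525];k=7
o=np.zeros((600,790,3),np.uint8)
for n,x0,y0,w,h,oy in(("scene",228,240,56,48,0),("top",250,224,56,36,340)):
    im=cv2.imread(f"pics/{n}0.png")[y0:y0+h,x0:x0+w]
    a=cv2.resize(im,None,fx=k,fy=k,interpolation=cv2.INTER_CUBIC);b=a.copy()
    th=np.linspace(0,6.28,60)
    for q,c in (([[18*np.cos(t),18*np.sin(t),0] for t in th],(0,255,0)),([[-3,-22,16],[25,-22,16]],(255,255,0)),([[-3,22,16],[25,22,16]],(255,255,0)),([[3,-22,14],[25.5,0,14],[3,22,14]],(0,0,255)),([[12.5*np.cos(t),12.5*np.sin(t),123] for t in th],(0,255,255))):
        u=((proj(n,P(p,q))-[x0,y0]+.5)*k).astype(int);cv2.polylines(b,[u],False,c,1)
    o[oy:oy+h*k,:w*k]=a;hh=min(h*k,600-oy);o[oy:oy+hh,395:790]=b[:hh,:395]
cv2.imwrite("pics/base.png",o)
E
```

```text
Traceback (most recent call last):
ValueError: could not broadcast input array from shape (336,392,3) into shape (336,395,3)
```

```bash
python3 - <<'E'
from h import *
p=[421.5,59.5,1.525];k=7
o=np.zeros((600,790,3),np.uint8)
for n,x0,y0,w,h,oy in(("scene",228,240,56,48,0),("top",250,226,56,37,340)):
    im=cv2.imread(f"pics/{n}0.png")[y0:y0+h,x0:x0+w]
    a=cv2.resize(im,None,fx=k,fy=k,interpolation=cv2.INTER_CUBIC);b=a.copy()
    th=np.linspace(0,6.28,60)
    for q,c in (([[18*np.cos(t),18*np.sin(t),0] for t in th],(0,255,0)),([[-3,-22,16],[25,-22,16]],(255,255,0)),([[-3,22,16],[25,22,16]],(255,255,0)),([[3,-22,14],[25.5,0,14],[3,22,14]],(0,0,255)),([[12.5*np.cos(t),12.5*np.sin(t),123] for t in th],(0,255,255))):
        u=((proj(n,P(p,q))-[x0,y0]+.5)*k).astype(int);cv2.polylines(b,[u],False,c,1)
    o[oy:oy+h*k,:w*k]=a;o[oy:oy+h*k,395:395+w*k]=b
cv2.imwrite("pics/base.png",o)
E
```

```text
(no output)
```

View pics/base.png

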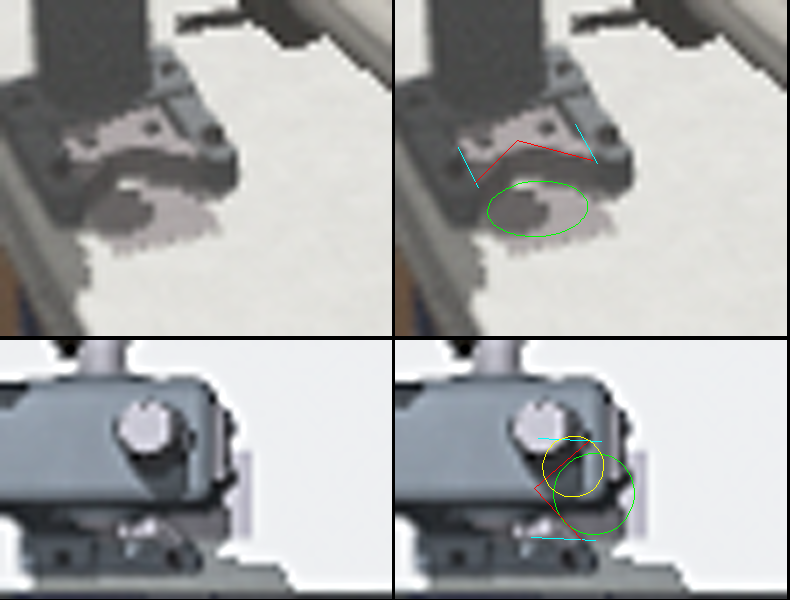

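The base overlay fits in both views, with the prongs and V matching to about 1–2 mm. Press pose: (421.5, 59.5), yaw 1.525. Housing: (436, −185), bush top at 110 mm, which agrees with the text.

I'll push with the fingers part-open as a cradle, tilted 35° so the gripper's body clears the housing. The first heading is turned 30° clockwise so the body also clears the finished housing.

carry_out --plan '[{"tz": 48, "rz": -0.1437}, {"tz": 48, "rz": -0.1437}, {"tz": 48, "rz": -0.1437}, {"tz": 48, "rz": -0.1437}, {"tx": 32, "ty": -30, "rz": -0.1437}, {"tx": 32, "ty": -30, "rz": -0.1437}, {"tx": 32, "ty": -30, "rz": -0.1437}, {"tx": 32, "ty": -30, "rz": -0.1437}, {"tx": 32, "ty": -30, "rz": -0.1437}, {"tx": 32, "ty": -30, "rz": -0.1437}, {"tx": 32, "ty": -30, "rz": -0.1437}, {"tx": 32, "ty": -30, "rz": -0.1437}]' --gripper 0.674

```text
invalid input at $.plan[0]: expected keys tx, ty, tz, rx, ry, rz
```

carry_out --plan '[{"tx": 0, "ty": 0, "tz": 48, "rx": 0, "ry": 0, "rz": -0.1437}, {"tx": 0, "ty": 0, "tz": 48, "rx": 0, "ry": 0, "rz": -0.1437}, {"tx": 0, "ty": 0, "tz": 48, "rx": 0, "ry": 0, "rz": -0.1437}, {"tx": 0, "ty": 0, "tz": 48, "rx": 0, "ry": 0, "rz": -0.1437}, {"tx": 32, "ty": -30, "tz": 0, "rx": 0, "ry": 0, "rz": -0.1437}, {"tx": 32, "ty": -30, "tz": 0, "rx": 0, "ry": 0, "rz": -0.1437}, {"tx": 32, "ty": -30, "tz": 0, "rx": 0, "ry": 0, "rz": -0.1437}, {"tx": 32, "ty": -30, "tz": 0, "rx": 0, "ry": 0, "rz": -0.1437}, {"tx": 32, "ty": -30, "tz": 0, "rx": 0, "ry": 0, "rz": -0.1437}, {"tx": 32, "ty": -30, "tz": 0, "rx": 0, "ry": 0, "rz": -0.1437}, {"tx": 32, "ty": -30, "tz": 0, "rx": 0, "ry": 0, "rz": -0.1437}, {"tx": 32, "ty": -30, "tz": 0, "rx": 0, "ry": 0, "rz": -0.1437}]' --gripper 0.674

```text
time: 1.3
tool_pos: [447.2, 247.9, 418.4]
tcp_rot: [-3.141, 0.0, 1.04]
contact_force: [0.3, 0.3, -0.5]
grip_width: 29.8
finger_force: 0.0
```

carry_out --plan '[{"tx": -3, "ty": -47, "tz": 0, "rx": 0, "ry": 0, "rz": 0}, {"tx": -3, "ty": -47, "tz": 0, "rx": 0, "ry": 0, "rz": 0}, {"tx": -3, "ty": -47, "tz": 0, "rx": 0, "ry": 0, "rz": 0}, {"tx": -3, "ty": -47, "tz": 0, "rx": 0, "ry": 0, "rz": 0}, {"tx": -3, "ty": -47, "tz": 0, "rx": 0, "ry": 0, "rz": 0}, {"tx": -3, "ty": -47, "tz": 0, "rx": 0, "ry": 0, "rz": 0}, {"tx": -3, "ty": -47, "tz": 0, "rx": 0, "ry": 0, "rz": 0}, {"tx": -3, "ty": -47, "tz": -40, "rx": 0.1058, "ry": -0.0611, "rz": 0}, {"tx": -3, "ty": -47, "tz": -40, "rx": 0.1058, "ry": -0.0611, "rz": 0}, {"tx": -3, "ty": -47, "tz": -40, "rx": 0.1058, "ry": -0.0611, "rz": 0}, {"tx": 0, "ty": 0, "tz": -40, "rx": 0.1058, "ry": -0.0611, "rz": 0}, {"tx": 0, "ty": 0, "tz": -40, "rx": 0.1058, "ry": -0.0611, "rz": 0}]'

```text
time: 2.5
tool_pos: [417.6, -195.4, 240.6]
tcp_rot: [3.139, -0.615, 1.044]
contact_force: [0.3, 0.5, -0.1]
grip_width: 30.0
finger_force: 0.0
```

carry_out --plan '[{"tx": 0, "ty": 0, "tz": 0, "rx": 0, "ry": 0, "rz": 0}]'

```text
time: 2.6
tool_pos: [415.0, -193.6, 236.0]
tcp_rot: [-3.125, -0.617, 1.032]
contact_force: [-0.2, 0.8, 0.3]
grip_width: 30.1
finger_force: 0.0
```

carry_out --plan '[{"tx": 1, "ty": -27, "tz": -20, "rx": 0, "ry": 0, "rz": 0}, {"tx": 0, "ty": 0, "tz": -35, "rx": 0, "ry": 0, "rz": 0}, {"tx": 0, "ty": 0, "tz": -35, "rx": 0, "ry": 0, "rz": 0}, {"tx": 0, "ty": 0, "tz": -35, "rx": 0, "ry": 0, "rz": 0}, {"tx": 0, "ty": 0, "tz": -35, "rx": 0, "ry": 0, "rz": 0}, {"tx": 0, "ty": 0, "tz": -25, "rx": 0, "ry": 0, "rz": 0}, {"tx": 0, "ty": 0, "tz": 0, "rx": 0, "ry": 0, "rz": 0}]'

```text
time: 3.3
tool_pos: [419.4, -219.9, 56.2]
tcp_rot: [-3.138, -0.61, 1.047]
contact_force: [0.6, -0.1, 0.5]
grip_width: 30.1
finger_force: 0.0
```

```bash
cat >look.py <<'E'
from h import *
import sys
def look(name,s,t,k=4):
    a=[cv2.resize(bot.capture(n)[y:y+h,x:x+w,::-1],None,fx=k,fy=k,interpolation=cv2.INTER_CUBIC) for n,(x,y,w,h) in(("scene",s),("top",t))]
    o=np.zeros((max(i.shape[0] for i in a),sum(i.shape[1] for i in a),3),np.uint8);x=0
    for i in a: o[:i.shape[0],x:x+i.shape[1]]=i;x+=i.shape[1]
    cv2.imwrite(f"pics/{name}.png",o)
E
python3 - <<'E'
from look import *
look("l1",(245,250,110,100),(320,190,85,75))
o=bot.get_obs();print(o["tool_pos"],o["tcp_rot"],o["contact_force"])
E
```

```text
[ 420.14227631 -221.13656917   58.33924943] [ 3.13969116 -0.60941667  1.04898773] [-0.2589189  -0.26587039 -0.04631307]
```

View pics/l1.png

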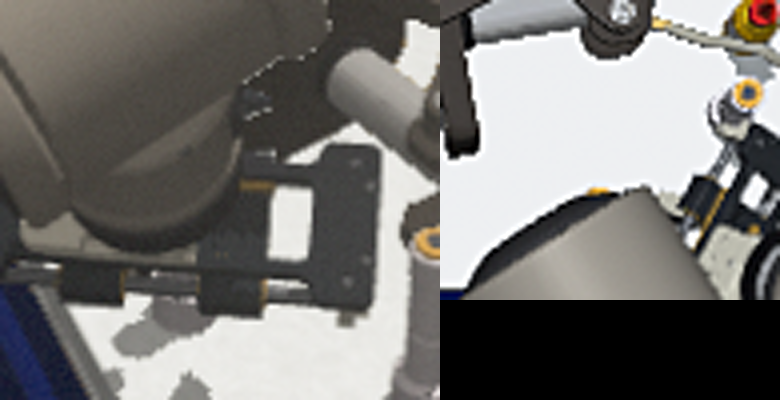

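The arm hides much of the view, but the gripper's edge is beside the finished housing with only a small gap. I'll shift left 4 mm to centre on the housing and descend.

carry_out --plan '[{"tx": -4, "ty": 2, "tz": 0, "rx": 0, "ry": 0, "rz": 0}, {"tx": 0, "ty": 0, "tz": -20, "rx": 0, "ry": 0, "rz": 0}, {"tx": 0, "ty": 0, "tz": -15, "rx": 0, "ry": 0, "rz": 0}, {"tx": 0, "ty": 0, "tz": 0, "rx": 0, "ry": 0, "rz": 0}, {"tx": 0, "ty": 0, "tz": 0, "rx": 0, "ry": 0, "rz": 0}]'

```text
time: 3.9
tool_pos: [415.1, -218.8, 22.1]
tcp_rot: [-3.141, -0.611, 1.046]
contact_force: [-1.1, -0.7, 0.8]
grip_width: 29.9
finger_force: 0.0
```

carry_out --plan '[{"tx": 0, "ty": 0, "tz": -6, "rx": 0, "ry": 0, "rz": 0}, {"tx": 0, "ty": 0, "tz": -6, "rx": 0, "ry": 0, "rz": 0}, {"tx": 2, "ty": 3.5, "tz": 0, "rx": 0, "ry": 0, "rz": 0}, {"tx": 2, "ty": 3.5, "tz": 0, "rx": 0, "ry": 0, "rz": 0}, {"tx": 2, "ty": 3.5, "tz": 0, "rx": 0, "ry": 0, "rz": 0}, {"tx": 1, "ty": 1.7, "tz": 0, "rx": 0, "ry": 0, "rz": 0}, {"tx": 1, "ty": 1.7, "tz": 0, "rx": 0, "ry": 0, "rz": 0}, {"tx": 1, "ty": 1.7, "tz": 0, "rx": 0, "ry": 0, "rz": 0}, {"tx": 1, "ty": 1.7, "tz": 0, "rx": 0, "ry": 0, "rz": 0}, {"tx": 1, "ty": 1.7, "tz": 0, "rx": 0, "ry": 0, "rz": 0}]'

```text
time: 4.9
tool_pos: [426.1, -200.0, 9.6]
tcp_rot: [3.141, -0.61, 1.046]
contact_force: [-0.6, -2.8, 0.8]
grip_width: 30.1
finger_force: 0.8
```

carry_out --plan '[{"tx": 1, "ty": 2, "tz": 0, "rx": 0, "ry": 0, "rz": 0}, {"tx": 0, "ty": 3, "tz": 0, "rx": 0, "ry": 0, "rz": 0}, {"tx": 0, "ty": 4, "tz": 0, "rx": 0, "ry": 0, "rz": 0}, {"tx": 0, "ty": 4, "tz": 0, "rx": 0, "ry": 0, "rz": 0}, {"tx": 0, "ty": 4, "tz": 0, "rx": 0, "ry": 0, "rz": 0}, {"tx": 0, "ty": 4, "tz": 0, "rx": 0, "ry": 0, "rz": 0}, {"tx": 0, "ty": 4, "tz": 0, "rx": 0, "ry": 0, "rz": 0}, {"tx": 0, "ty": 4, "tz": 0, "rx": 0, "ry": 0, "rz": 0}, {"tx": 0, "ty": 4, "tz": 0, "rx": 0, "ry": 0, "rz": 0}, {"tx": 0, "ty": 4, "tz": 0, "rx": 0, "ry": 0, "rz": 0}, {"tx": 0, "ty": 4, "tz": 0, "rx": 0, "ry": 0, "rz": 0}, {"tx": 0, "ty": 3, "tz": 0, "rx": 0, "ry": 0, "rz": 0}]'

```text
time: 6.1
tool_pos: [426.9, -155.3, 9.6]
tcp_rot: [-3.141, -0.611, 1.046]
contact_force: [0.6, -2.9, 0.1]
grip_width: 29.8
finger_force: 1.5
```

```bash
python3 - <<'E'
from look import *
look("l2",(245,230,110,100),(310,190,85,75))
o=bot.get_obs();print(o["tool_pos"],o["contact_force"])
E
```

```text
[ 426.80106423 -155.04818535    9.68251284] [ 0.8121114  -1.3683311   0.15414659]
```

View pics/l2.png

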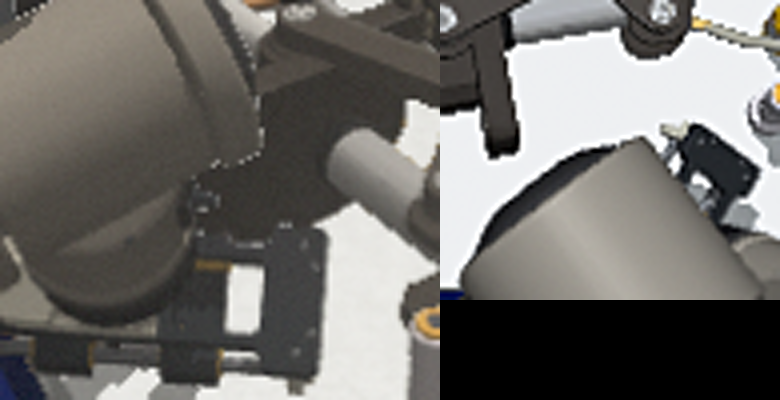

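The view shows the gripper clear of the finished housing. The push force of about 2.7 N matches sliding friction, so the housing should be moving with the cradle, near (436,−140). I'll push on, then turn the cradle round the housing to the press axis.

carry_out --plan '[{"tx": 0, "ty": 4, "tz": 0, "rx": 0, "ry": 0, "rz": 0}, {"tx": 0, "ty": 4, "tz": 0, "rx": 0, "ry": 0, "rz": 0}, {"tx": 0, "ty": 4, "tz": 0, "rx": 0, "ry": 0, "rz": 0}, {"tx": 0, "ty": 4, "tz": 0, "rx": 0, "ry": 0, "rz": 0}, {"tx": 0, "ty": 4, "tz": 0, "rx": 0, "ry": 0, "rz": 0}, {"tx": 0, "ty": 4, "tz": 0, "rx": 0, "ry": 0, "rz": 0}, {"tx": 0, "ty": 4, "tz": 0, "rx": 0, "ry": 0, "rz": 0}, {"tx": 0, "ty": 4, "tz": 0, "rx": 0, "ry": 0, "rz": 0}, {"tx": 0, "ty": 0, "tz": 0, "rx": 0, "ry": 0, "rz": 0}, {"tx": -2, "ty": -3.5, "tz": 0, "rx": 0, "ry": 0, "rz": 0}]'

```text
time: 7.2
tool_pos: [424.6, -126.2, 9.7]
tcp_rot: [-3.14, -0.612, 1.047]
contact_force: [0.4, 0.2, -1.2]
grip_width: 30.1
finger_force: 0.0
```

carry_out --plan '[{"tx": 2.5, "ty": -0.8, "tz": 0, "rx": 0, "ry": 0, "rz": 0.1195}, {"tx": 2.5, "ty": -0.8, "tz": 0, "rx": 0, "ry": 0, "rz": 0.1195}, {"tx": 2.5, "ty": -0.8, "tz": 0, "rx": 0, "ry": 0, "rz": 0.1195}, {"tx": 2.5, "ty": -0.8, "tz": 0, "rx": 0, "ry": 0, "rz": 0.1195}, {"tx": 0, "ty": 0, "tz": 0, "rx": 0, "ry": 0, "rz": 0}]'

```text
time: 7.7
tool_pos: [435.9, -130.8, 9.4]
tcp_rot: [3.141, -0.61, 1.527]
contact_force: [-0.3, 0.3, -0.4]
grip_width: 29.8
finger_force: 0.0
```

```bash
cat >bush.py <<'E'
from h import *
def blobs(n,c,r=30):
    im=bot.capture(n);hsv=cv2.cvtColor(im,cv2.COLOR_RGB2HSV)
    m=cv2.inRange(hsv,(12,110,120),(28,255,255));k,_,st,ce=cv2.connectedComponentsWithStats(m)
    return [(st[i,4],st[i,:4].tolist(),ce[i].round(1).tolist()) for i in range(1,k) if st[i,4]>3 and np.linalg.norm(ce[i]-c)<r]
def run(xy):
    for n in M:
        c=proj(n,[*xy,110])[0];print(n,c.round(1),blobs(n,c))
E
python3 -c "
from bush import *
run((436,-108))"
```

```text
scene [276.4 264.9] [(np.int32(10), [272, 264, 4, 4], [273.3, 265.7])]
top [333.  239.2] []
```

carry_out --plan '[{"tx": 0, "ty": 2, "tz": 0, "rx": 0, "ry": 0, "rz": 0}, {"tx": 0, "ty": 2, "tz": 0, "rx": 0, "ry": 0, "rz": 0}, {"tx": 0, "ty": 2, "tz": 0, "rx": 0, "ry": 0, "rz": 0}, {"tx": -0.3, "ty": 3, "tz": 0, "rx": 0, "ry": 0, "rz": 0}, {"tx": -0.7, "ty": 4, "tz": 0, "rx": 0, "ry": 0, "rz": 0}, {"tx": -0.7, "ty": 4, "tz": 0, "rx": 0, "ry": 0, "rz": 0}, {"tx": -0.7, "ty": 4, "tz": 0, "rx": 0, "ry": 0, "rz": 0}, {"tx": -0.7, "ty": 4, "tz": 0, "rx": 0, "ry": 0, "rz": 0}, {"tx": -0.7, "ty": 4, "tz": 0, "rx": 0, "ry": 0, "rz": 0}, {"tx": -0.7, "ty": 4, "tz": 0, "rx": 0, "ry": 0, "rz": 0}, {"tx": -0.7, "ty": 4, "tz": 0, "rx": 0, "ry": 0, "rz": 0}, {"tx": -0.7, "ty": 4, "tz": 0, "rx": 0, "ry": 0, "rz": 0}]'

```text
time: 9.0
tool_pos: [429.0, -89.1, 9.6]
tcp_rot: [-3.141, -0.611, 1.524]
contact_force: [1.7, -3.9, 1.3]
grip_width: 30.0
finger_force: 1.5
```

carry_out --plan '[{"tx": -0.7, "ty": 4, "tz": 0, "rx": 0, "ry": 0, "rz": 0}, {"tx": -0.7, "ty": 4, "tz": 0, "rx": 0, "ry": 0, "rz": 0}, {"tx": -0.7, "ty": 4, "tz": 0, "rx": 0, "ry": 0, "rz": 0}, {"tx": -0.7, "ty": 4, "tz": 0, "rx": 0, "ry": 0, "rz": 0}, {"tx": -0.7, "ty": 4, "tz": 0, "rx": 0, "ry": 0, "rz": 0}, {"tx": -0.7, "ty": 4, "tz": 0, "rx": 0, "ry": 0, "rz": 0}, {"tx": -0.7, "ty": 4, "tz": 0, "rx": 0, "ry": 0, "rz": 0}, {"tx": -0.7, "ty": 4, "tz": 0, "rx": 0, "ry": 0, "rz": 0}, {"tx": -0.7, "ty": 4, "tz": 0, "rx": 0, "ry": 0, "rz": 0}, {"tx": -0.7, "ty": 4, "tz": 0, "rx": 0, "ry": 0, "rz": 0}, {"tx": -0.7, "ty": 4, "tz": 0, "rx": 0, "ry": 0, "rz": 0}, {"tx": -0.7, "ty": 4, "tz": 0, "rx": 0, "ry": 0, "rz": 0}]'

```text
time: 10.2
tool_pos: [420.6, -41.1, 9.6]
tcp_rot: [-3.141, -0.611, 1.524]
contact_force: [1.0, -3.0, 0.5]
grip_width: 29.7
finger_force: 1.5
```

```bash
python3 -c "
from bush import *
o=bot.get_obs();print(o['tool_pos'],o['contact_force']);p=o['tool_pos'];run((p[0]+1,p[1]+17.7))"
```

```text
[420.56847738 -41.10941076   9.63828916] [ 0.9820878  -2.99040973  0.54521036]
scene [257.  247.4] []
top [303.9 244.1] []
```

carry_out --plan '[{"tx": -0.3, "ty": 4, "tz": 0, "rx": 0, "ry": 0, "rz": 0}, {"tx": -0.3, "ty": 4, "tz": 0, "rx": 0, "ry": 0, "rz": 0}, {"tx": -0.3, "ty": 4, "tz": 0, "rx": 0, "ry": 0, "rz": 0}, {"tx": -0.3, "ty": 4, "tz": 0, "rx": 0, "ry": 0, "rz": 0}, {"tx": -0.3, "ty": 4, "tz": 0, "rx": 0, "ry": 0, "rz": 0}, {"tx": -0.3, "ty": 4, "tz": 0, "rx": 0, "ry": 0, "rz": 0}, {"tx": -0.3, "ty": 4, "tz": 0, "rx": 0, "ry": 0, "rz": 0}, {"tx": 0.2, "ty": 4, "tz": 0, "rx": 0, "ry": 0, "rz": 0}, {"tx": 0.2, "ty": 4, "tz": 0, "rx": 0, "ry": 0, "rz": 0}, {"tx": 0.2, "ty": 4, "tz": 0, "rx": 0, "ry": 0, "rz": 0}, {"tx": 0.2, "ty": 4, "tz": 0, "rx": 0, "ry": 0, "rz": 0}, {"tx": 0.2, "ty": 4, "tz": 0, "rx": 0, "ry": 0, "rz": 0}]'

```text
time: 11.5
tool_pos: [419.5, 6.9, 9.6]
tcp_rot: [-3.141, -0.611, 1.524]
contact_force: [-0.3, -3.3, -0.0]
grip_width: 29.9
finger_force: 1.5
```

carry_out --plan '[{"tx": 0.2, "ty": 3, "tz": 0, "rx": 0, "ry": 0, "rz": 0}, {"tx": 0.1, "ty": 2, "tz": 0, "rx": 0, "ry": 0, "rz": 0}, {"tx": 0.1, "ty": 2, "tz": 0, "rx": 0, "ry": 0, "rz": 0}, {"tx": 0.1, "ty": 2, "tz": 0, "rx": 0, "ry": 0, "rz": 0}]'

```text
time: 11.9
tool_pos: [420.1, 15.6, 9.6]
tcp_rot: [-3.141, -0.611, 1.524]
contact_force: [0.1, -3.1, 0.7]
grip_width: 30.1
finger_force: 1.5
```

carry_out --plan '[{"tx": 0.1, "ty": 2, "tz": 0, "rx": 0, "ry": 0, "rz": 0}, {"tx": 0.1, "ty": 2, "tz": 0, "rx": 0, "ry": 0, "rz": 0}]'

```text
time: 12.1
tool_pos: [420.3, 19.6, 9.6]
tcp_rot: [-3.141, -0.611, 1.524]
contact_force: [-1.1, -2.9, -0.1]
grip_width: 29.9
finger_force: 1.5
```

carry_out --plan '[{"tx": 0.1, "ty": 2, "tz": 0, "rx": 0, "ry": 0, "rz": 0}, {"tx": 0.1, "ty": 2, "tz": 0, "rx": 0, "ry": 0, "rz": 0}]'

```text
time: 12.3
tool_pos: [420.5, 23.7, 9.6]
tcp_rot: [-3.141, -0.611, 1.524]
contact_force: [-0.5, -3.0, 0.9]
grip_width: 29.6
finger_force: 1.5
```

carry_out --plan '[{"tx": 0.1, "ty": 2, "tz": 0, "rx": 0, "ry": 0, "rz": 0}, {"tx": 0.1, "ty": 2, "tz": 0, "rx": 0, "ry": 0, "rz": 0}]'

```text
time: 12.5
tool_pos: [420.6, 27.7, 9.6]
tcp_rot: [-3.141, -0.611, 1.524]
contact_force: [-0.4, -2.9, 0.5]
grip_width: 29.9
finger_force: 1.5
```

carry_out --plan '[{"tx": 0.1, "ty": 2, "tz": 0, "rx": 0, "ry": 0, "rz": 0}, {"tx": 0.1, "ty": 2, "tz": 0, "rx": 0, "ry": 0, "rz": 0}]'

```text
time: 12.7
tool_pos: [420.8, 31.7, 9.6]
tcp_rot: [-3.141, -0.611, 1.524]
contact_force: [-0.4, -2.1, -0.3]
grip_width: 29.7
finger_force: 1.5
```

carry_out --plan '[{"tx": 0.1, "ty": 2, "tz": 0, "rx": 0, "ry": 0, "rz": 0}, {"tx": 0.1, "ty": 1, "tz": 0, "rx": 0, "ry": 0, "rz": 0}]'

```text
time: 12.9
tool_pos: [421.0, 34.8, 9.6]
tcp_rot: [-3.141, -0.611, 1.524]
contact_force: [-1.2, -3.4, 0.7]
grip_width: 29.9
finger_force: 1.5
```

Smooth so far, with no prong contact. Now 1 mm steps.

carry_out --plan '[{"tx": 0.1, "ty": 1, "tz": 0, "rx": 0, "ry": 0, "rz": 0}, {"tx": 0, "ty": 1, "tz": 0, "rx": 0, "ry": 0, "rz": 0}, {"tx": 0.1, "ty": 1, "tz": 0, "rx": 0, "ry": 0, "rz": 0}]'

```text
time: 13.2
tool_pos: [421.3, 37.6, 9.6]
tcp_rot: [-3.141, -0.611, 1.524]
contact_force: [-0.2, -2.9, 0.4]
grip_width: 30.2
finger_force: 1.5
```

carry_out --plan '[{"tx": 0, "ty": 1, "tz": 0, "rx": 0, "ry": 0, "rz": 0}, {"tx": 0, "ty": 1, "tz": 0, "rx": 0, "ry": 0, "rz": 0}]'

```text
time: 13.4
tool_pos: [421.3, 39.6, 9.6]
tcp_rot: [-3.141, -0.611, 1.524]
contact_force: [-0.2, -3.3, 0.3]
grip_width: 30.0
finger_force: 1.5
```

carry_out --plan '[{"tx": 0, "ty": 1, "tz": 0, "rx": 0, "ry": 0, "rz": 0}]'

```text
time: 13.5
tool_pos: [421.3, 40.6, 9.6]
tcp_rot: [-3.141, -0.611, 1.524]
contact_force: [0.1, -3.8, 0.8]
grip_width: 29.9
finger_force: 1.5
```

carry_out --plan '[{"tx": 0, "ty": 0.5, "tz": 0, "rx": 0, "ry": 0, "rz": 0}]'

```text
time: 13.6
tool_pos: [421.3, 41.1, 9.6]
tcp_rot: [-3.141, -0.611, 1.524]
contact_force: [-0.9, -2.3, -0.2]
grip_width: 30.0
finger_force: 1.5
```

carry_out --plan '[{"tx": 0, "ty": 0.5, "tz": 0, "rx": 0, "ry": 0, "rz": 0}]'

```text
time: 13.7
tool_pos: [421.3, 41.6, 9.6]
tcp_rot: [-3.141, -0.611, 1.524]
contact_force: [-0.1, -3.3, 0.8]
grip_width: 30.0
finger_force: 1.5
```

carry_out --plan '[{"tx": 0, "ty": 0.5, "tz": 0, "rx": 0, "ry": 0, "rz": 0}]'

```text
time: 13.8
tool_pos: [421.3, 42.1, 9.6]
tcp_rot: [-3.141, -0.611, 1.524]
contact_force: [-0.4, -3.7, 0.6]
grip_width: 30.0
finger_force: 1.5
```

carry_out --plan '[{"tx": 0, "ty": 0.5, "tz": 0, "rx": 0, "ry": 0, "rz": 0}]'

```text
time: 13.9
tool_pos: [421.3, 42.6, 9.6]
tcp_rot: [-3.141, -0.611, 1.524]
contact_force: [0.5, -3.8, 0.5]
grip_width: 30.0
finger_force: 1.5
```

carry_out --plan '[{"tx": 0, "ty": 0.5, "tz": 0, "rx": 0, "ry": 0, "rz": 0}]'

```text
time: 14.0
tool_pos: [421.3, 42.9, 9.6]
tcp_rot: [-3.141, -0.611, 1.524]
contact_force: [-2.2, -4.2, -0.2]
grip_width: 30.1
finger_force: 2.0
```

carry_out --plan '[{"tx": 0, "ty": 0.5, "tz": 0, "rx": 0, "ry": 0, "rz": 0}]'

```text
time: 14.1
tool_pos: [421.5, 43.2, 9.6]
tcp_rot: [3.141, -0.61, 1.524]
contact_force: [-0.1, -5.9, 0.9]
grip_width: 30.0
finger_force: 2.5
```

carry_out --plan '[{"tx": 0, "ty": 0.5, "tz": 0, "rx": 0, "ry": 0, "rz": 0}]'

```text
time: 14.2
tool_pos: [421.7, 43.6, 9.6]
tcp_rot: [3.141, -0.61, 1.524]
contact_force: [1.0, -5.9, 1.2]
grip_width: 30.0
finger_force: 3.0
```

carry_out --plan '[{"tx": 0, "ty": 0.5, "tz": 0, "rx": 0, "ry": 0, "rz": 0}]'

```text
time: 14.3
tool_pos: [421.8, 43.9, 9.6]
tcp_rot: [3.14, -0.609, 1.525]
contact_force: [0.2, -7.4, 1.8]
grip_width: 30.0
finger_force: 3.5
```

carry_out --plan '[{"tx": 0.4, "ty": 0.4, "tz": 0, "rx": 0, "ry": 0, "rz": 0}]'

```text
time: 14.4
tool_pos: [422.1, 44.1, 9.5]
tcp_rot: [3.14, -0.609, 1.525]
contact_force: [-2.6, -9.2, 2.6]
grip_width: 29.8
finger_force: 4.3
```

carry_out --plan '[{"tx": 0.4, "ty": 0.2, "tz": 0, "rx": 0, "ry": 0, "rz": 0}]'

```text
time: 14.5
tool_pos: [422.2, 44.2, 9.5]
tcp_rot: [3.141, -0.609, 1.525]
contact_force: [-2.9, -10.7, 3.0]
grip_width: 30.0
finger_force: 4.9
```

carry_out --plan '[{"tx": 0, "ty": 0.2, "tz": 0, "rx": 0, "ry": 0, "rz": 0}]'

```text
time: 14.6
tool_pos: [422.2, 44.3, 9.5]
tcp_rot: [3.141, -0.609, 1.525]
contact_force: [-2.9, -12.1, 3.5]
grip_width: 29.8
finger_force: 5.1
```

The force rises stiffly from both flanks to about 12 N, so the housing is home. I'll hold briefly, retreat and rise.

carry_out --plan '[{"tx": 0, "ty": 0, "tz": 0, "rx": 0, "ry": 0, "rz": 0}, {"tx": 0, "ty": -1, "tz": 0, "rx": 0, "ry": 0, "rz": 0}, {"tx": 0, "ty": -2, "tz": 0, "rx": 0, "ry": 0, "rz": 0}, {"tx": 0, "ty": -4, "tz": 0, "rx": 0, "ry": 0, "rz": 0}, {"tx": 0, "ty": -10, "tz": 0, "rx": 0, "ry": 0, "rz": 0}, {"tx": 0, "ty": -20, "tz": 0, "rx": 0, "ry": 0, "rz": 0}, {"tx": 0, "ty": -30, "tz": 0, "rx": 0, "ry": 0, "rz": 0}, {"tx": 0, "ty": -10, "tz": 35, "rx": -0.122, "ry": 0.0056, "rz": 0}, {"tx": 0, "ty": 0, "tz": 40, "rx": -0.122, "ry": 0.0056, "rz": 0}, {"tx": 0, "ty": 0, "tz": 40, "rx": -0.122, "ry": 0.0056, "rz": 0}, {"tx": 0, "ty": 0, "tz": 40, "rx": -0.122, "ry": 0.0056, "rz": 0}, {"tx": 0, "ty": 0, "tz": 40, "rx": -0.122, "ry": 0.0056, "rz": 0}]'

```text
time: 15.8
tool_pos: [421.7, -32.5, 207.0]
tcp_rot: [3.14, 0.006, 1.522]
contact_force: [0.8, 0.7, -0.5]
grip_width: 29.7
finger_force: 0.0
```

carry_out --plan '[{"tx": 0, "ty": 0, "tz": 45, "rx": 0, "ry": 0, "rz": 0.143}, {"tx": 0, "ty": 0, "tz": 45, "rx": 0, "ry": 0, "rz": 0.143}, {"tx": 5, "ty": 0, "tz": 45, "rx": 0, "ry": 0, "rz": 0.143}, {"tx": 5, "ty": 0, "tz": 40, "rx": 0, "ry": 0, "rz": 0.143}, {"tx": 5, "ty": 10, "tz": 20, "rx": 0, "ry": 0, "rz": 0.143}, {"tx": 5, "ty": 20, "tz": 0, "rx": 0, "ry": 0, "rz": 0.143}, {"tx": 5, "ty": 25, "tz": 0, "rx": 0, "ry": 0, "rz": 0.143}, {"tx": 5, "ty": 25, "tz": 0, "rx": 0, "ry": 0, "rz": 0.143}, {"tx": 5, "ty": 25, "tz": 0, "rx": 0, "ry": 0, "rz": 0.143}, {"tx": 5, "ty": 25, "tz": 0, "rx": 0, "ry": 0, "rz": 0.143}, {"tx": 5, "ty": 20, "tz": 0, "rx": 0, "ry": 0, "rz": 0.143}, {"tx": 0, "ty": 0, "tz": 0, "rx": 0, "ry": 0, "rz": 0}]' --gripper 0.52

```text
time: 17.0
tool_pos: [467.0, 119.6, 399.1]
tcp_rot: [-3.142, -0.002, 3.102]
contact_force: [-0.7, -0.2, 0.2]
grip_width: 44.0
finger_force: 0.0
```

```bash
python3 - <<'E'
from bush import *
run((423,62))
from look import *
look("l3",(205,125,100,150),(235,190,75,75))
E
```

```text
scene [246.1 230.6] [(np.int32(4), [249, 230, 2, 3], [249.8, 230.8])]
top [274.5 243.5] []
```

View pics/l3.png

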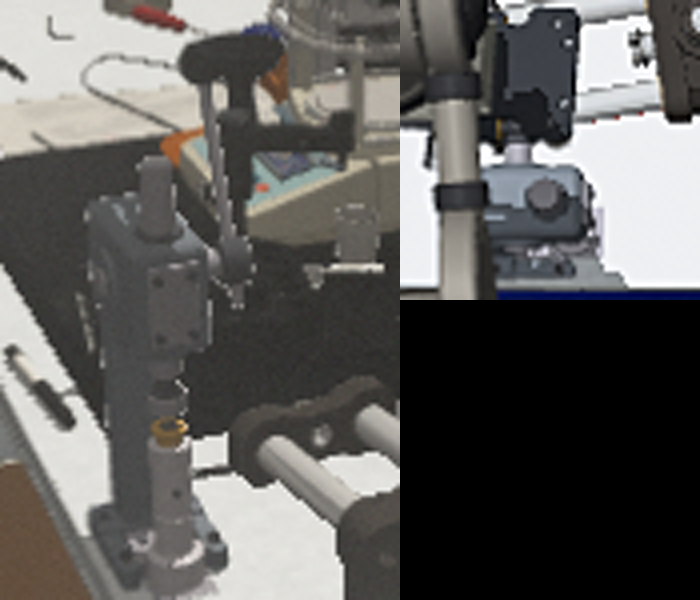

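The housing stands upright in the V, with its bush at crop (169,430) directly under the ram nose at (167,395). Next I'll lower the open fingers astride the lever ball.

carry_out --plan '[{"tx": 10.5, "ty": 8, "tz": 0, "rx": 0, "ry": 0, "rz": 0}, {"tx": 0, "ty": 0, "tz": -25, "rx": 0, "ry": 0, "rz": 0}, {"tx": 0, "ty": 0, "tz": -25, "rx": 0, "ry": 0, "rz": 0}, {"tx": 0, "ty": 0, "tz": -20, "rx": 0, "ry": 0, "rz": 0}, {"tx": 0, "ty": 0, "tz": -15, "rx": 0, "ry": 0, "rz": 0}, {"tx": 0, "ty": 0, "tz": -10, "rx": 0, "ry": 0, "rz": 0}, {"tx": 0, "ty": 0, "tz": 0, "rx": 0, "ry": 0, "rz": 0}]'

```text
time: 17.9
tool_pos: [477.0, 125.6, 303.7]
tcp_rot: [-3.141, -0.003, 3.095]
contact_force: [0.3, 0.2, 0.5]
grip_width: 44.4
finger_force: 0.0
```

```bash
python3 - <<'E'
from h import *
p=[422.5,61,1.525]
b0=P(p,ball(0))[0]
for a in np.r_[0:1.26:.1]: print(round(a,2),(P(p,ball(a))[0]-b0).round(1))
E
```

```text
0.0 [0. 0. 0.]
0.1 [ -0.5 -11.3   3.9]
0.2 [ -1.1 -23.    6.7]
0.3 [ -1.6 -34.9   8.3]
0.4 [ -2.1 -46.8   8.7]
0.5 [ -2.7 -58.8   7.9]
0.6 [ -3.2 -70.6   5.9]
0.7 [ -3.8 -82.2   2.8]
0.8 [ -4.3 -93.4  -1.5]
0.9 [  -4.8 -104.1   -6.9]
1.0 [  -5.2 -114.2  -13.3]
1.1 [  -5.7 -123.6  -20.7]
1.2 [  -6.1 -132.2  -29. ]
```

carry_out --plan '[{"tx": 0, "ty": -2, "tz": 0, "rx": 0, "ry": 0, "rz": 0}, {"tx": 0, "ty": -2, "tz": 0, "rx": 0, "ry": 0, "rz": 0}, {"tx": 0, "ty": -2, "tz": 0, "rx": 0, "ry": 0, "rz": 0}, {"tx": 0, "ty": -1, "tz": 0, "rx": 0, "ry": 0, "rz": 0}]'

```text
time: 18.3
tool_pos: [477.9, 119.6, 305.4]
tcp_rot: [3.14, 0.001, 3.097]
contact_force: [0.1, 3.6, 1.7]
grip_width: 43.9
finger_force: 1.3
```

carry_out --plan '[{"tx": -0.2, "ty": -5, "tz": 1.5, "rx": 0, "ry": 0, "rz": 0}, {"tx": -0.2, "ty": -6, "tz": 2, "rx": 0, "ry": 0, "rz": 0}, {"tx": -0.3, "ty": -6, "tz": 1.6, "rx": 0, "ry": 0, "rz": 0}, {"tx": -0.3, "ty": -6, "tz": 1.2, "rx": 0, "ry": 0, "rz": 0}, {"tx": -0.3, "ty": -6, "tz": 1, "rx": 0, "ry": 0, "rz": 0}, {"tx": -0.3, "ty": -6, "tz": 0.6, "rx": 0, "ry": 0, "rz": 0}]'

```text
time: 18.9
tool_pos: [475.9, 83.7, 312.6]
tcp_rot: [-3.141, -0.0, 3.097]
contact_force: [0.2, 2.0, 0.8]
grip_width: 44.1
finger_force: 0.9
```

carry_out --plan '[{"tx": -0.2, "ty": -5, "tz": 0.4, "rx": 0, "ry": 0, "rz": 0}, {"tx": -0.2, "ty": -5, "tz": 0.1, "rx": 0, "ry": 0, "rz": 0}, {"tx": -0.2, "ty": -5, "tz": -0.2, "rx": 0, "ry": 0, "rz": 0}]'

```text
time: 19.2
tool_pos: [475.3, 68.9, 312.8]
tcp_rot: [-3.141, -0.0, 3.097]
contact_force: [-0.3, 2.5, -0.4]
grip_width: 44.2
finger_force: 0.7
```

carry_out --plan '[{"tx": -0.2, "ty": -5, "tz": -0.5, "rx": 0, "ry": 0, "rz": 0}, {"tx": -0.2, "ty": -5, "tz": -0.7, "rx": 0, "ry": 0, "rz": 0}]'

```text
time: 19.4
tool_pos: [475.0, 59.3, 311.7]
tcp_rot: [3.141, -0.0, 3.098]
contact_force: [0.3, 5.2, 3.7]
grip_width: 43.9
finger_force: 2.5
```

carry_out --plan '[{"tx": -0.2, "ty": -4, "tz": -0.8, "rx": 0, "ry": 0, "rz": 0}, {"tx": -0.2, "ty": -4, "tz": -1, "rx": 0, "ry": 0, "rz": 0}]'

```text
time: 19.6
tool_pos: [474.7, 51.5, 310.1]
tcp_rot: [3.141, 0.001, 3.098]
contact_force: [0.5, 4.9, 2.8]
grip_width: 44.0
finger_force: 2.4
```

carry_out --plan '[{"tx": -0.2, "ty": -4, "tz": -1.2, "rx": 0, "ry": 0, "rz": 0}, {"tx": -0.2, "ty": -4, "tz": -1.3, "rx": 0, "ry": 0, "rz": 0}]'

```text
time: 19.8
tool_pos: [474.2, 43.2, 307.4]
tcp_rot: [3.141, 0.0, 3.098]
contact_force: [1.0, 4.3, 3.8]
grip_width: 44.3
finger_force: 2.3
```

carry_out --plan '[{"tx": -0.2, "ty": -3, "tz": -1.1, "rx": 0, "ry": 0, "rz": 0}, {"tx": -0.1, "ty": -3, "tz": -1.2, "rx": 0, "ry": 0, "rz": 0}]'

```text
time: 20.0
tool_pos: [473.8, 37.1, 304.9]
tcp_rot: [-3.142, -0.0, 3.097]
contact_force: [1.7, 3.9, 3.9]
grip_width: 44.2
finger_force: 2.2
```

carry_out --plan '[{"tx": -0.1, "ty": -2, "tz": -0.8, "rx": 0, "ry": 0, "rz": 0}, {"tx": -0.1, "ty": -2, "tz": -0.9, "rx": 0, "ry": 0, "rz": 0}]'

```text
time: 20.2
tool_pos: [473.6, 33.2, 303.2]
tcp_rot: [3.142, -0.0, 3.097]
contact_force: [1.3, 4.2, 2.2]
grip_width: 44.1
finger_force: 2.2
```

carry_out --plan '[{"tx": -0.1, "ty": -2, "tz": -0.9, "rx": 0, "ry": 0, "rz": 0}]'

```text
time: 20.3
tool_pos: [473.5, 31.2, 302.3]
tcp_rot: [3.142, -0.0, 3.097]
contact_force: [1.0, 3.8, 2.9]
grip_width: 43.8
finger_force: 2.1
```

carry_out --plan '[{"tx": -0.1, "ty": -2, "tz": -0.9, "rx": 0, "ry": 0, "rz": 0}]'

```text
time: 20.4
tool_pos: [473.4, 29.2, 301.5]
tcp_rot: [-3.142, -0.0, 3.097]
contact_force: [1.1, 3.9, 3.9]
grip_width: 44.2
finger_force: 2.1
```

carry_out --plan '[{"tx": -0.1, "ty": -1.5, "tz": -0.8, "rx": 0, "ry": 0, "rz": 0}]'

```text
time: 20.5
tool_pos: [473.3, 27.7, 300.6]
tcp_rot: [-3.142, -0.0, 3.097]
contact_force: [0.1, 4.1, 2.8]
grip_width: 44.3
finger_force: 2.1
```

carry_out --plan '[{"tx": -0.1, "ty": -1.5, "tz": -0.8, "rx": 0, "ry": 0, "rz": 0}]'

```text
time: 20.6
tool_pos: [473.2, 26.3, 299.9]
tcp_rot: [3.142, -0.0, 3.097]
contact_force: [1.3, 6.6, 4.2]
grip_width: 44.1
finger_force: 2.8
```

carry_out --plan '[{"tx": -0.1, "ty": -1.5, "tz": -0.8, "rx": 0, "ry": 0, "rz": 0}]'

```text
time: 20.7
tool_pos: [473.2, 25.4, 299.3]
tcp_rot: [3.14, 0.0, 3.098]
contact_force: [-1.1, 8.9, 7.7]
grip_width: 44.2
finger_force: 4.3
```

carry_out --plan '[{"tx": -0.1, "ty": -1, "tz": -0.5, "rx": 0, "ry": 0, "rz": 0}]'

```text
time: 20.8
tool_pos: [473.3, 24.9, 299.1]
tcp_rot: [3.139, 0.001, 3.098]
contact_force: [-0.3, 10.0, 8.0]
grip_width: 44.4
finger_force: 5.2
```

carry_out --plan '[{"tx": -0.1, "ty": -1, "tz": -0.6, "rx": 0, "ry": 0, "rz": 0}]'

```text
time: 20.9
tool_pos: [473.3, 24.4, 298.8]
tcp_rot: [3.138, 0.001, 3.098]
contact_force: [0.9, 12.5, 9.2]
grip_width: 44.1
finger_force: 6.1
```

The flange has seated: the force rises steeply at the expected travel, about 0.81 rad and 15 N at the ball. Now I'll swing the lever back with the front finger.

carry_out --plan '[{"tx": 0, "ty": 3, "tz": 1, "rx": 0, "ry": 0, "rz": 0}, {"tx": 0, "ty": 6, "tz": 0, "rx": 0, "ry": 0, "rz": 0}, {"tx": 0, "ty": 6, "tz": 0, "rx": 0, "ry": 0, "rz": 0}, {"tx": 0.3, "ty": 6, "tz": 2.4, "rx": 0, "ry": 0, "rz": 0}, {"tx": 0.3, "ty": 6, "tz": 2.4, "rx": 0, "ry": 0, "rz": 0}, {"tx": 0.3, "ty": 6, "tz": 1.6, "rx": 0, "ry": 0, "rz": 0}, {"tx": 0.3, "ty": 6, "tz": 1.5, "rx": 0, "ry": 0, "rz": 0}, {"tx": 0.3, "ty": 6, "tz": 1, "rx": 0, "ry": 0, "rz": 0}, {"tx": 0.3, "ty": 6, "tz": 1, "rx": 0, "ry": 0, "rz": 0}, {"tx": 0.3, "ty": 6, "tz": 0.4, "rx": 0, "ry": 0, "rz": 0}, {"tx": 0.3, "ty": 6, "tz": 0.4, "rx": 0, "ry": 0, "rz": 0}]'

```text
time: 22.0
tool_pos: [475.4, 86.5, 309.8]
tcp_rot: [3.141, -0.0, 3.097]
contact_force: [-0.2, -3.0, 2.4]
grip_width: 44.4
finger_force: 1.6
```

carry_out --plan '[{"tx": 0.3, "ty": 6, "tz": -0.2, "rx": 0, "ry": 0, "rz": 0}, {"tx": 0.3, "ty": 6, "tz": -0.2, "rx": 0, "ry": 0, "rz": 0}, {"tx": 0.3, "ty": 6, "tz": -0.8, "rx": 0, "ry": 0, "rz": 0}, {"tx": 0.3, "ty": 6, "tz": -0.8, "rx": 0, "ry": 0, "rz": 0}, {"tx": 0.3, "ty": 6, "tz": -1.4, "rx": 0, "ry": 0, "rz": 0}, {"tx": 0.3, "ty": 6, "tz": -1.4, "rx": 0, "ry": 0, "rz": 0}]'

```text
time: 22.6
tool_pos: [477.1, 122.4, 304.7]
tcp_rot: [3.141, -0.001, 3.097]
contact_force: [-0.0, -2.3, 1.9]
grip_width: 44.2
finger_force: 1.3
```

carry_out --plan '[{"tx": 0.2, "ty": 4, "tz": -1.3, "rx": 0, "ry": 0, "rz": 0}, {"tx": 0.2, "ty": 4, "tz": -1.3, "rx": 0, "ry": 0, "rz": 0}, {"tx": 0.1, "ty": 2, "tz": -0.7, "rx": 0, "ry": 0, "rz": 0}]'

```text
time: 22.9
tool_pos: [477.6, 132.2, 301.4]
tcp_rot: [3.142, -0.001, 3.098]
contact_force: [-1.5, -1.8, 1.8]
grip_width: 44.1
finger_force: 1.2
```

carry_out --plan '[{"tx": 0.1, "ty": 1.5, "tz": -0.5, "rx": 0, "ry": 0, "rz": 0}, {"tx": 0, "ty": 1, "tz": -0.3, "rx": 0, "ry": 0, "rz": 0}]'

```text
time: 23.1
tool_pos: [477.7, 134.4, 300.8]
tcp_rot: [-3.142, -0.0, 3.097]
contact_force: [-1.1, -2.1, 1.0]
grip_width: 44.2
finger_force: 1.1
```

carry_out --plan '[{"tx": 0, "ty": 1, "tz": -0.3, "rx": 0, "ry": 0, "rz": 0}]'

```text
time: 23.2
tool_pos: [477.7, 135.3, 300.5]
tcp_rot: [-3.142, -0.0, 3.097]
contact_force: [-0.7, -2.2, 1.9]
grip_width: 44.3
finger_force: 1.1
```

carry_out --plan '[{"tx": 0, "ty": 1, "tz": -0.3, "rx": 0, "ry": 0, "rz": 0}]'

```text
time: 23.3
tool_pos: [477.7, 136.3, 300.2]
tcp_rot: [-3.142, -0.0, 3.097]
contact_force: [-1.0, -2.2, 1.4]
grip_width: 44.0
finger_force: 1.2
```

carry_out --plan '[{"tx": 0, "ty": 1, "tz": -0.3, "rx": 0, "ry": 0, "rz": 0}]'

```text
time: 23.4
tool_pos: [477.7, 137.0, 300.0]
tcp_rot: [-3.141, -0.0, 3.097]
contact_force: [-1.8, -6.4, 3.5]
grip_width: 43.6
finger_force: 3.2
```

The force jump marks the rear stop. I'll centre the fingers on the ball, lift clear, and check.

carry_out --plan '[{"tx": 0, "ty": -4, "tz": 0, "rx": 0, "ry": 0, "rz": 0}, {"tx": 0, "ty": -4.5, "tz": 0, "rx": 0, "ry": 0, "rz": 0}, {"tx": 0, "ty": 0, "tz": 10, "rx": 0, "ry": 0, "rz": 0}, {"tx": 0, "ty": 0, "tz": 25, "rx": 0, "ry": 0, "rz": 0}, {"tx": 0, "ty": 0, "tz": 30, "rx": 0, "ry": 0, "rz": 0}, {"tx": 0, "ty": 0, "tz": 30, "rx": 0, "ry": 0, "rz": 0}, {"tx": 0, "ty": 0, "tz": 0, "rx": 0, "ry": 0, "rz": 0}, {"tx": 0, "ty": 0, "tz": 0, "rx": 0, "ry": 0, "rz": 0}]'

```text
time: 24.2
tool_pos: [477.9, 129.0, 395.6]
tcp_rot: [3.141, 0.001, 3.097]
contact_force: [0.3, -0.8, -0.4]
grip_width: 44.0
finger_force: 0.0
```

```bash
python3 - <<'E'
from bush import *
c=proj("scene",[423,62,110])[0]
im=cv2.cvtColor(cv2.imread("pics/l3.png"),cv2.COLOR_BGR2HSV)[:,:400]
new=bot.capture("scene");cv2.imwrite("pics/end.png",new[:,:,::-1])
N=cv2.resize(new[125:275,205:305],None,fx=4,fy=4,interpolation=cv2.INTER_CUBIC)
for nm,h in(("before",im),("now",cv2.cvtColor(N,cv2.COLOR_RGB2HSV))):
    m=cv2.inRange(h,(12,90,70),(28,255,255));m[:380]=0;m[500:]=0;m[:,:130]=0;m[:,210:]=0
    v,u=np.nonzero(m);print(nm,len(u),u.mean(),v.mean(),v.min(),v.max())
# shift of lever/ball region and foot vs before
a=cv2.cvtColor(cv2.imread("pics/l3.png")[:,:400],cv2.COLOR_BGR2GRAY).astype(np.float32);b=cv2.cvtColor(N,cv2.COLOR_RGB2GRAY).astype(np.float32)
for nm,(x,y,w,h) in {"lever":(195,70,60,200),"foot":(135,480,90,120),"stem":(135,150,50,90)}.items():
    print(nm,np.abs(a-b)[y:y+h,x:x+w].mean().round(2))
print("8mm in crop px",((proj("scene",[423,62,110])-proj("scene",[423,62,102]))*4).round(1),bot.get_obs()["contact_force"])
E
```

```text
before 516 168.52325581395348 432.81201550387595 419 445
now 346 169.4479768786127 439.45953757225436 429 448
lever 1.59
foot 1.29
stem 2.72
8mm in crop px [[ -0.6 -11.6]] [-0.08704755 -0.04078128  0.52138592]
```

```bash
python3 -c "
from plant import bot
print(bot.close_job())"
```

```text
the job is handed in; nothing more can be done
None
```

I handed the job in at about 24 s: by force readings and camera checks the housing stands home in the V, the bush flange is seated and the lever is back at its rear stop, though no verdict was returned.

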